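# Hold a bayonet test plug seated in a filter's spring port

## Task

Fit the test plug (the one with the bar grip and two side lugs) into the spring-loaded bayonet port on the aluminium filter box: lugs through the slots, push it in, twist it a quarter turn clockwise (seen from above) to the stop. The port springs back when the plug is let go, so finish while still gripping it by its bar, twisted to the stop and pressed fully home with its flange flush on the port. Leave the other plugs and the screwdriver alone.

Things in the scene. Friction and masses are not known exactly. Their poses are not given: they have to be found in the camera images.
- plug: Test plug, 64 mm tall, 80-170 g, upright on a 3 mm mat. Origin: centre of its underside; z up, x along bar and lugs (same after a half turn). From below: steel barrel 26 mm wide, 0-25 mm up, nose tapered; 2 lugs along +x and -x, 8 mm wide, reaching 20 mm from the axis, 8-14 mm up; flange 44 mm wide, 25-30 mm up; black bar grip 40 mm long (x), 14 mm thick (y), 30-64 mm up, to pinch across y.
- plug_flange (a point): Point on the plug's axis at the underside of its flange, 25 mm above the plug's origin. Its axes are the plug's.
- filter: Fixed aluminium box, 100 mm (x) by 180 mm (y) by 35 mm high, with small tuning screws on top; origin at the centre of its underside. It carries the port: a square steel housing with a dark top lip, 56 by 56 mm, 27 mm high, on the box's top, its centre 45 mm from the origin along +y.
- port (a point): Centre of the port's mouth, level with its top, 62 mm above the bench; axes as the box. Hole 28 mm wide with 2 slots along +x and -x, 10.5 mm wide, through a 6 mm lip: the plug enters only with its bar along the box's x. With the flange 5.5 mm above this point the lugs meet the sprung carrier; from 5 mm down they are under the lip and can turn. Fully home: flange underside at this point.
- port_press (a joint): How far the sprung carrier in the port is pressed down: 0 at rest, 0.0055 m with the plug's flange flush on the port. The spring gives 4 N at first and 9.5 N at flush.
- port_turn (a joint): Turn of the carrier (and of the plug whose lugs it holds), clockwise from above: 0 at rest with its notches under the entry slots, 1.5 rad at the stop. A return spring of 0.02 N m at 0 rising to 0.11 N m at the stop turns it back.
- blank: Bystander: blank plug with a round black knob 36 mm wide instead of the bar and no lugs, 56 mm tall, upright on the mat; origin at the centre of its underside.
- adapter: Bystander: turned brass adapter, 62 mm tall, 32 mm wide at the foot with a waist, upright on the mat; origin at the centre of its underside.
- driver: Bystander: screwdriver lying on the bench beyond the mat and the box; its x runs along the shaft.
Things that resemble listed ones, but are neither listed nor needed, are in the scene too. What is shaped like the plug but pink or turquoise is not meant. Several things have the shape of the filter; the one meant has the colours described above.

How it is judged (in metres and radians):
On the way, in this order (a step that is already met when the one before it is completed fails the run):
1. the plug is lifted clear of the mat in the fingers (distance of plug from where it was at the start of the episode above 0.02 m and height (world z) of plug above 0.02 m and contact force between the fingers and plug above 2 N), for 0.1 s.
2. the plug is pushed in with its lugs through the slots, not yet twisted (value of joint port_press above 0.0008 m and horizontal distance between plug_flange and port below 0.004 m and z of plug_flange in the frame of port below 0.0055 m and angle between the x axis of plug and the x axis of filter, either way round below 0.3 rad).
At the end, for the whole second after the job is handed in: Plug in the port, upright (0.1 rad), centred within 4 mm, turned clockwise over 1.3 of the 1.5 rad, flange within 2 mm of the port's top (carrier pressed over 3.5 mm), at rest, still gripped by the fingers (over 2 N) through the last second (contact force between the fingers and plug above 2 N and value of joint port_press above 0.0035 m and value of joint port_turn above 1.3 rad and angle between the x axis of plug and the x axis of filter, either way round above 1.3 rad and z of plug_flange in the frame of port below 0.002 m and horizontal distance between plug_flange and port below 0.004 m and angle between plug's own z axis and vertical below 0.1 rad and linear speed of plug below 0.02 m/s); the arm keeps its last pose, push and grip.
It fails at once if a bystander (blank plug, adapter or screwdriver) is moved more than 20 mm (distance of any of blank, adapter, driver from where it was at the start of the episode above 0.02 m).
It also fails if it takes over 48 s, if anything falls off the work surface, if the arm or the gripper's body presses on something with over 40 N, if the wrist force passes 120 N, or if a joint passes its speed limit or range.

## Robot

A 6-joint arm with a two-finger parallel gripper is mounted at the origin on the work surface. World frame = base frame: x ahead of the robot, y to its left, z up, the work surface at z = 0. Lengths are in mm, angles in rad, forces in N, time in s.
With the tool pointing down it reaches from about 300 to 775 mm from the base axis. Payload 14.6 kg.
Tool frame: the origin (TCP) lies between the finger pads; the fingertips stand 19 mm ahead of it and the grasp point (between the pads) is the TCP; x points along the fingers, y is the direction in which the jaws open and shut, and the axes are right-handed (so a half turn about x gives the same grasp; the last joint's range is limited). The gripper opens to 94 mm and grips with 3 to 60 N. Pads are 16 mm wide; open, the fingers measure 119 mm over their backs; the gripper's body (75 mm by 177 mm) begins 78 mm behind the grasp point.
Start: joints at [1.236, 0.3, 1.521, -0, 1.321, -0.067], TCP at [145.533, 530.386, 224.446] pointing down, gripper open.
Joint ranges: [-3.03, 3.03], [-0.79, 2.21], [0.23, 2.52], [-1.04, 4.18], [0, 3.07], [-2.55, 2.55]. Speed limits (rad/s): [2.22, 2.22, 2.57, 3.14, 3.14, 3.14].

## Interface

Orientations are given as [roll, pitch, yaw] about the fixed x, y, z axes, in that order (R = Rz(yaw) Ry(pitch) Rx(roll)).
In Python, from cell import manip gives the robot as it stands.
- The arm moves only by the tool jog_arm, never from a script. Its argument "series" is one flat list of numbers, 7 for each row, row after row: the turn, a rotation vector about the world's x, y, z in rad, then the shift along the world's x, y, z in m, then the opening, from -1 (shut) to 1 (fully open). A call has 1 to 20 rows; each row is the pose to reach, as a shift and turn from the pose commanded when the call began; what a row does not reach only later rows make up. A row lasts 1/8 s, in which the tool goes at most 62.5 mm and 10.7 degrees, less where a joint would pass 70% of its speed; a pose out of reach is approached as far as the arm can. A call with a gripper value outside its range is refused whole. The fingers move at their own pace and stop on an object; "squeeze" is the grip in N (left out, the last holds). Time passes only in rows, so rows that repeat a pose let the fingers close. It gives the time, the measured TCP pose, the force and the opening at its end, in the units of the state.
- manip.read_state(): the state, without advancing time (a new reading comes with each control period).
- manip.camera(name): name is "side" or "top" or "wrist"; returns a dict with "color" (480x640x3 uint8, blue, green, red), "range_z" (480x640 float32, mm along the optical axis (not along the pixel's ray), 0 where there is no reading), "fx", "fy", "cx", "cy" (pixels), "pose" (4x4, takes a point from camera to world coordinates); the wrist camera has in their place "mount" (4x4, takes a point from camera to tool coordinates, whose origin is the TCP and whose axes are the tool frame's). Camera axes: x right, y down, z forward; pixel columns grow to the right and rows downward; lengths in mm; the calibration is good to about 2 mm. A picture is of the moment at which its call begins: read the wrist's pose just before it.
- manip.sign_off(): hands the job in, once; it reports no verdict.
The state is a dict: "clock": time; "joints": joint angles; "qd": joint speeds; "effort": joint torques, N m; "eef_pos": TCP position; "eef_rot": TCP orientation; "wrist_force": force on the tool from outside, world axes, zero at the start; "moment": the same for the moment, N m; "finger_gap": finger opening in mm.
Only numpy, scipy, OpenCV 4.12 (cv2) and the standard library are available. Lean on these libraries where they do the work, as an engineer would, in place of code of your own. Each camera call takes 0.05 s, during which the arm holds its last target.

## Working session

There is one attempt and no reset: what is moved stays moved. The work goes in short steps, Python scripts to look and compute and a tool call to move; the robot and the scene stay as the last step left them, time stands still between calls to the robot, and variables do not carry over. Pictures are saved under pics/ and viewed, and the job is handed in when it is done.

Besides the shell and the picture viewer there is one more tool, called after ">>>" by a JSON object that holds its "fn" and its "kwargs", one argument or row to a line. jog_arm: Moves the arm, as the interface text tells. Its arguments: {"type":"object","properties":{"series":{"type":"array","items":{"type":"number"}},"squeeze":{"type":"number"}},"required":["series"]}

```bash
ls; mkdir -p pics; python3 - <<'E'
from cell import manip
import cv2,numpy as np
print(manip.read_state())
for n in ["top","side"]:
    c=manip.camera(n); cv2.imwrite(f"pics/{n}0.png",c["color"]); np.savez(f"{n}0.npz",**c)
    print(n,c["fx"],c["fy"],c["cx"],c["cy"],np.round(c["pose"],3).tolist())
E
```

```text
pics
{'clock': 0.0, 'joints': array([ 1.23638711e+00,  3.00443985e-01,  1.52157952e+00,  3.59490723e-05,
        1.32066934e+00, -6.66354622e-02]), 'qd': array([1.04790348e-04, 5.21641935e-04, 8.95931592e-05, 4.93547773e-04,
       1.49263111e-04, 9.20850029e-04]), 'effort': array([-3.80576123e-03, -5.31789351e+01, -3.52742457e+01,  7.06650387e-02,
        2.43756064e-02, -1.08206891e-04]), 'eef_pos': array([145.458589  , 530.17568942, 223.90184268]), 'eef_rot': array([-1.66907072,  1.56969558, -1.93685339]), 'wrist_force': array([-0.18424354,  1.0320813 , -0.97989487]), 'moment': array([ 0.04788508, -0.02414345, -0.03005242]), 'finger_gap': 93.75161570660983}
top 504.5871862619289 504.5871862619289 319.3311063443468 246.3579612411097 [[0.023, -0.983, 0.182, 426.361], [-0.999, -0.027, -0.019, 1.482], [0.023, -0.182, -0.983, 899.6], [0.0, 0.0, 0.0, 1.0]]
side 512.6096697529645 512.6096697529645 315.3783276216106 240.48937074903822 [[-0.993, -0.067, 0.096, 489.927], [-0.117, 0.513, -0.851, 710.291], [0.008, -0.856, -0.517, 489.764], [0.0, 0.0, 0.0, 1.0]]
```

View pics/top0.png

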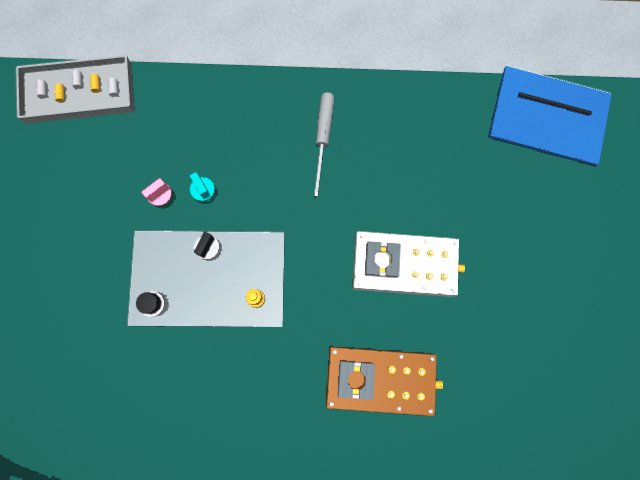

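View pics/side0.png

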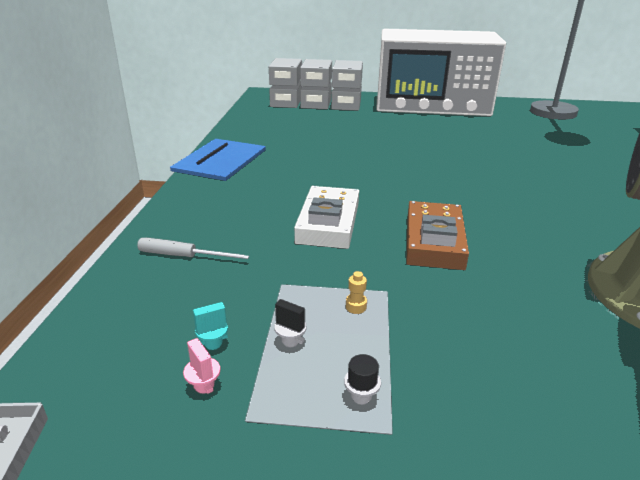

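```bash
python3 - <<'E'
import cv2,numpy as np
t=cv2.imread("pics/top0.png"); s=cv2.imread("pics/side0.png")
def cr(i,x,y,w,h,k): return cv2.resize(i[y:y+h,x:x+w],(w*k,h*k),interpolation=cv2.INTER_CUBIC)
a=cr(t,180,225,60,45,6); b=cr(t,345,225,120,75,3)
c=cr(s,265,290,60,60,6); d=cr(s,290,180,80,70,4)
o=np.zeros((600,800,3),np.uint8)
for im,x,y in((a,0,0),(b,400,0),(c,0,280),(d,400,280)):
    h=min(im.shape[0],600-y); o[y:y+h,x:x+im.shape[1]]=im[:h]
cv2.imwrite("pics/crop0.png",o)
E
```

```text
(no output)
```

View pics/crop0.png

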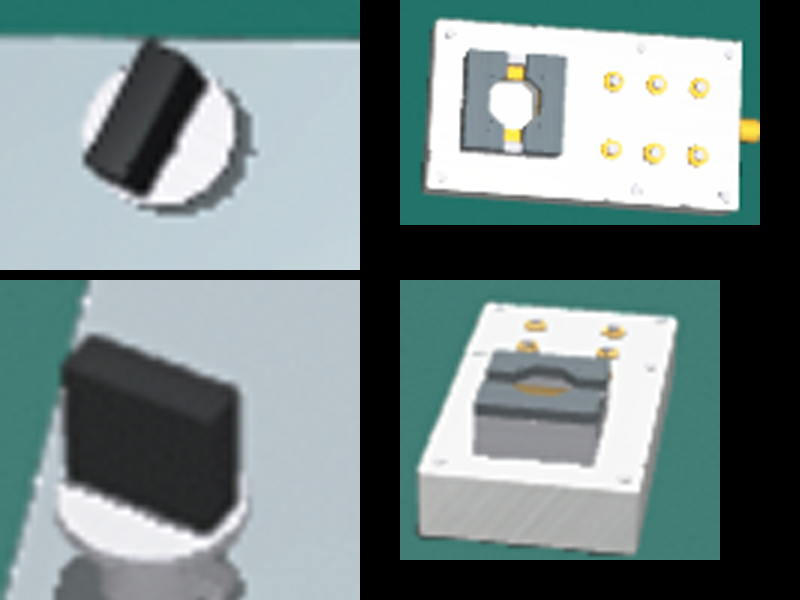

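```bash
cat > h.py <<'E'
import cv2,numpy as np
def cloud(c,T):
    z=c["range_z"].astype(float); v,u=np.indices(z.shape)
    P=np.stack([(u-c["cx"])/c["fx"]*z,(v-c["cy"])/c["fy"]*z,z],-1)
    W=P@T[:3,:3].T+T[:3,3]; W[z==0]=np.nan
    return W
def rect(p):
    p=np.asarray(p,np.float32)[:,:2]
    (c,(w,h),a)=cv2.minAreaRect(p)
    bx=cv2.boxPoints((c,(w,h),a)); e=[bx[1]-bx[0],bx[2]-bx[1]]
    L=max(e,key=np.linalg.norm); ang=np.degrees(np.arctan2(L[1],L[0]))%180
    return np.round(c,1),np.round(sorted((w,h)),1),round(float(ang),1),len(p)
E
python3 - <<'E'
from h import *
for n,roiP,roiF in(("top",(185,228,228,265),(345,225,470,305)),("side",(265,285,315,352),(285,175,370,250))):
    c=dict(np.load(f"{n}0.npz")); W=cloud(c,c["pose"]); col=c["color"].astype(int); br=col.mean(2); sat=col.max(2)-col.min(2)
    def m(r):
        k=np.zeros(br.shape,bool); k[r[1]:r[3],r[0]:r[2]]=1; return k
    z=W[...,2]
    k=m(roiP)&(br<80)&(sat<30)&(z>62)&(z<72); print(n,"bartop",rect(W[k]),np.median(z[k]))
    k=m(roiP)&(br>150)&(z>26)&(z<38); p=W[k].astype(np.float32); print(" flange",rect(p),np.median(p[:,2]),cv2.minEnclosingCircle(p[:,:2].copy()))
    k=m(roiF)&(z>56)&(z<68)&(sat<40); print(" port",rect(W[k]),np.median(z[k]),W[k].mean(0))
    k=m(roiF)&(z>30)&(z<40)&(br>190); print(" boxtop",rect(W[k]),np.median(z[k]))
    k=m(roiP)&(z>0)&(z<8); print(" mat z",np.median(z[k]))
E
```

```text
Traceback (most recent call last):
  File "h.py", line 9, in rect
    (c,(w,h),a)=cv2.minAreaRect(p)
                ~~~~~~~~~~~~~~~^^^
cv2.error: OpenCV(4.12.0) /io/opencv/modules/imgproc/src/convhull.cpp:143: error: (-215:Assertion failed) total >= 0 && (depth == CV_32F || depth == CV_32S) in function 'convexHull'
```

```bash
python3 - <<'E'
from h import *
for n in("top","side"):
    c=dict(np.load(f"{n}0.npz")); W=cloud(c,c["pose"]); z=W[...,2]
    print(n,np.isfinite(z).mean(),np.isnan(z[228:265,185:228]).mean())
    pts=[(246,205),(243,200),(250,215),(300,230),(264,440),(250,372)] if n=="top" else [(306,292),(316,288),(330,285),(380,320),(190,330),(225,325)]
    for v,u in pts: print(v,u,c["color"][v,u],W[v,u].round(1))
E
```

```text
top 0.99576171875 0.006285355122564425
246 205 [28 27 26] [576.6 177.2  64.4]
243 200 [62 58 57] [581.  185.3  66.8]
250 215 [248 245 245] [575.4 165.8  34.3]
300 230 [223 218 203] [491.9 139.9   3.7]
264 440 [253 254 253] [ 561.3 -226.    33.7]
250 372 [153 145 130] [ 577.8 -103.5   61.9]
side 0.9960286458333333 0.0056568196103079825
306 292 [62 59 57] [579.  185.3  67.7]
316 288 [41 41 40] [583.6 191.2  55.1]
330 285 [240 237 237] [587.5 195.1  34. ]
380 320 [202 198 185] [534.2 249.3   4.2]
190 330 [246 246 246] [ 567.7 -241.4   34.5]
225 325 [183 182 180] [563.  -92.5  35.6]
```

```bash
sed -i 's/p=np.asarray(p,np.float32)\[:,:2\]/p=np.ascontiguousarray(np.asarray(p)[:,:2],dtype=np.float32)/' h.py
cat > meas.py <<'E'
from h import *
for n,roiP,roiF in(("top",(185,228,228,265),(345,225,470,305)),("side",(265,285,315,352),(285,175,370,250))):
    c=dict(np.load(f"{n}0.npz")); W=cloud(c,c["pose"]); col=c["color"].astype(int); br=col.mean(2); sat=col.max(2)-col.min(2)
    def m(r):
        k=np.zeros(br.shape,bool); k[r[1]:r[3],r[0]:r[2]]=1; return k
    z=W[...,2]
    k=m(roiP)&(br<80)&(sat<30)&(z>64)&(z<72); print(n,"bartop",rect(W[k]),np.median(z[k]),W[k].mean(0).round(1))
    k=m(roiP)&(z>26)&(z<38); p=W[k]; print(" flange",rect(p),np.median(p[:,2]),cv2.minEnclosingCircle(np.ascontiguousarray(p[:,:2],dtype=np.float32)))
    k=m(roiF)&(z>58)&(z<66)&(sat<40); print(" port",rect(W[k]),np.median(z[k]),W[k].mean(0))
    k=m(roiF)&(z>30)&(z<40); print(" boxtop",rect(W[k]),np.median(z[k]))
    k=m(roiP)&(z>0)&(z<8); print(" mat z",np.median(z[k]))
E
python3 meas.py
```

```text
top bartop (array([580.7, 181.2]), array([14., 39.]), 157.8, 183) 67.10925988687904 [580.5 181.2  67. ]
 flange (array([579.3, 181.4]), array([40.2, 42.9]), 87.6, 228) 33.38636465604145 ((580.9100341796875, 181.711181640625), 22.03410530090332)
 port (array([ 564. , -122.7]), array([56.7, 56.7]), 177.2, 780) 62.44260630650405 [ 563.57724095 -122.41228021   62.42219675]
 boxtop (array([ 561.9, -167.6]), array([100.6, 180.3]), 87.2, 4783) 35.61892792453182
 mat z 3.2302779488101123
side bartop (array([581.9, 185.8]), array([13.9, 39.1]), 155.8, 217) 67.28383498771439 [582.2 186.7  67.1]
 flange (array([581.1, 192.6]), array([28.5, 43.1]), 8.8, 337) 33.32799687047935 ((582.1923828125, 185.68807983398438), 21.70340919494629)
 port (array([ 565.3, -120.4]), array([56.2, 62.4]), 87.3, 433) 62.052277082756575 [ 565.17600066 -116.78469018   61.79497826]
 boxtop (array([ 563.5, -164.7]), array([100.5, 186. ]), 87.2, 1562) 35.38178559797112
 mat z 3.2915440726689553
```

```bash
python3 - <<'E'
from cell import manip
from scipy.spatial.transform import Rotation as R
import numpy as np
s=manip.read_state(); M=R.from_euler('xyz',s["eef_rot"]).as_matrix(); print(M.round(3)); print("jaw ang",np.degrees(np.arctan2(M[1,1],M[0,1])))
c=manip.camera("wrist"); print(np.round(c["mount"],3).tolist(),c["fx"],c["cx"],c["cy"])
E
```

```text
[[-0.     0.265  0.964]
 [-0.001  0.964 -0.265]
 [-1.    -0.001 -0.   ]]
jaw ang 74.65606246934378
[[-0.0, -0.281, 0.96, -159.811], [1.0, -0.0, 0.0, 0.281], [0.0, 0.96, 0.281, -81.599], [0.0, 0.0, 0.0, 1.0]] 341.3459978258309 321.3922992319288 237.74186783525985
```

>>> {"fn": "jog_arm", "kwargs": {
  "series": [0,0,-0.01,0.015,-0.012,-0.001,0,0,0,-0.02,0.05,-0.04,-0.003,0,0,0,-0.03,0.095,-0.075,-0.006,0,0,0,-0.05,0.143,-0.114,-0.009,0,0,0,-0.07,0.191,-0.152,-0.012,0,0,0,-0.08,0.239,-0.19,-0.014,0,0,0,-0.1,0.287,-0.229,-0.017,0,0,0,-0.11,0.335,-0.267,-0.02,0,0,0,-0.12,0.375,-0.299,-0.022,0,0,0,-0.13,0.41,-0.327,-0.023,0,0,0,-0.137,0.43,-0.343,-0.024,0,0,0,-0.137,0.4355,-0.347,-0.024,0,0,0,-0.137,0.4355,-0.347,-0.024,0,0,0,-0.137,0.4355,-0.347,-0.024,0],
  "squeeze": 25
}}

```text
clock: 1.9
eef_pos: [580.4, 184.0, 200.7]
eef_rot: [1.223, 1.571, 0.819]
wrist_force: [0.5, -0.3, 0.0]
finger_gap: 46.7
```

```bash
cat >> h.py <<'E'
from scipy.spatial.transform import Rotation as R
def tcp(s):
    T=np.eye(4); T[:3,:3]=R.from_euler('xyz',s["eef_rot"]).as_matrix(); T[:3,3]=s["eef_pos"]; return T
def snap(manip,n,tag):
    s=manip.read_state(); c=manip.camera(n); cv2.imwrite(f"pics/{n}{tag}.png",c["color"])
    T=tcp(s)@c["mount"] if n=="wrist" else c["pose"]
    return s,c,T
E
python3 - <<'E'
from h import *
from cell import manip
s,c,T=snap(manip,"wrist",1)
print(s["clock"],s["eef_pos"],s["wrist_force"],s["finger_gap"]); M=tcp(s); print("jaw",np.degrees(np.arctan2(M[1,1],M[0,1])), "tilt",M[:3,0].round(4))
W=cloud(c,T); col=c["color"].astype(int); br=col.mean(2); sat=col.max(2)-col.min(2); z=W[...,2]
near=np.hypot(W[...,0]-581,W[...,1]-183)<40
k=near&(br<80)&(z>63)&(z<71); v,u=np.nonzero(k); print(u.min(),u.max(),v.min(),v.max())
print("bar",rect(W[k]),np.median(z[k]))
k=near&(z>27)&(z<37); print("fl",rect(W[k]),np.median(z[k]))
k=near&(z>0)&(z<8); print("mat",np.median(z[k]))
E
```

```text
1.9 [580.39380904 183.99624337 200.67022288] [ 0.5160738  -0.30822072  0.006223  ] 46.65935782506426
jaw 66.86318428240865 tilt [ 1.e-04  1.e-04 -1.e+00]
314 329 213 256
bar (array([582.6, 183.5]), array([13.3, 39.9]), 156.4, 643) 66.41145624432977
fl (array([581.8, 183.9]), array([41.5, 42.8]), 67.5, 864) 32.53417051052077
mat 2.5240925705424786
```

View pics/wrist1.png

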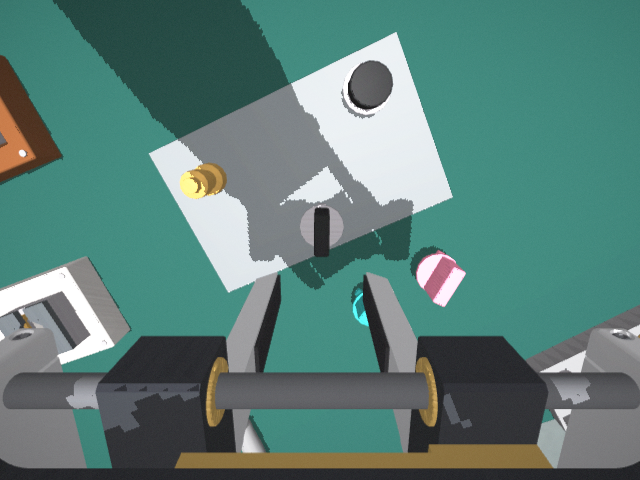

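>>> {"fn": "jog_arm", "kwargs": {
  "series": [0,0,-0.005,0.0015,0,-0.01,0,0,0,-0.005,0.0015,0,-0.03,0,0,0,-0.005,0.0015,0,-0.055,0,0,0,-0.005,0.0015,0,-0.08,0,0,0,-0.005,0.0015,0,-0.105,0,0,0,-0.005,0.0015,0,-0.125,0,0,0,-0.005,0.0015,0,-0.14,0,0,0,-0.005,0.0015,0,-0.145,0,0,0,-0.005,0.0015,0,-0.145,0,0,0,-0.005,0.0015,0,-0.145,0]
}}

```text
clock: 3.2
eef_pos: [582.9, 183.5, 56.2]
eef_rot: [0.665, 1.57, 0.255]
wrist_force: [-0.4, 0.0, 1.1]
finger_gap: 46.8
```

```bash
python3 - <<'E'
from h import *
from cell import manip
s,c,T=snap(manip,"wrist",2)
print(s["clock"],s["eef_pos"],s["wrist_force"],s["finger_gap"])
s,c,T=snap(manip,"side",2)
E
```

```text
3.2 [582.90692837 183.47291016  56.20625104] [-0.3825258   0.04224722  1.06066342] 46.82154505457115
```

View pics/wrist2.png

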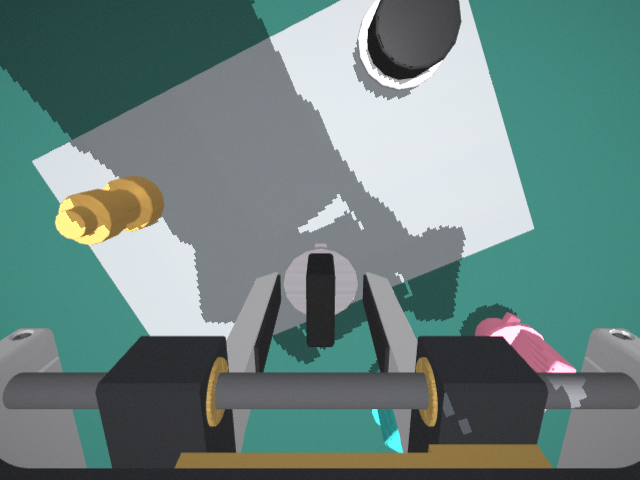

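View pics/side2.png

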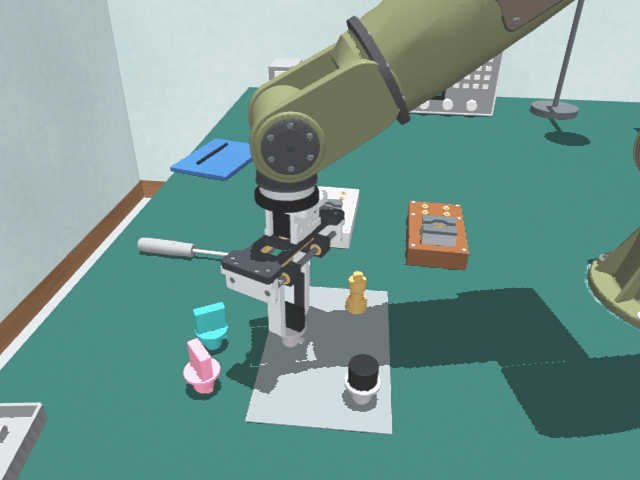

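>>> {"fn": "jog_arm", "kwargs": {
  "series": [0,0,0,0,0,0,-1,0,0,0,0,0,0,-1,0,0,0,0,0,0,-1,0,0,0,0,0,0,-1,0,0,0,0,0,0,-1,0,0,0,0,0,0,-1],
  "squeeze": 40
}}

```text
clock: 4.05
eef_pos: [582.5, 183.4, 55.4]
eef_rot: [-2.185, 1.571, -2.595]
wrist_force: [-0.3, 0.2, -0.2]
finger_gap: 13.6
```

>>> {"fn": "jog_arm", "kwargs": {
  "series": [0,0,0,0,0,0.005,-1,0,0,0,0,0,0.02,-1,0,0,0,0,0,0.04,-1,0,0,0,0,0,0.06,-1,0,0,0,0,0,0.08,-1,0,0,0,0,0,0.092,-1,0,0,0,0,0,0.095,-1,0,0,0,0,0,0.095,-1]
}}

```text
clock: 5.05
eef_pos: [582.4, 183.4, 150.2]
eef_rot: [-2.47, 1.57, -2.879]
wrist_force: [0.5, 0.1, -1.4]
finger_gap: 13.5
```

```bash
python3 - <<'E'
from h import *
from cell import manip
s,c,T=snap(manip,"wrist",3)
print(s["clock"],s["eef_pos"],s["wrist_force"],s["moment"],s["finger_gap"]); M=tcp(s); print("jaw",np.degrees(np.arctan2(M[1,1],M[0,1])))
W=cloud(c,T); L=(W-M[:3,3])@M[:3,:3]  # tool coords
br=c["color"].mean(2)
k=(np.abs(L[...,2])<30)&(np.abs(L[...,1])<25)&(L[...,0]>-20)&(L[...,0]<60)
for lo,hi in((-16,-8),(16,26)):
    q=k&(L[...,0]>lo)&(L[...,0]<hi); p=L[q]; v,u=np.nonzero(q)
    if len(p): print(lo,hi,len(p),np.median(p[:,0]),p.min(0).round(1),p.max(0).round(1),u.min(),u.max(),v.min(),v.max())
E
```

```text
5.05 [582.3677107  183.35389933 150.19960295] [ 0.51200228  0.07383361 -1.43315162] [-0.00990473  0.00853885  0.10275755] 13.513673877476965
jaw 66.52058273420113
-16 -8 2533 -10.969542764649965 [-15.9 -18.6 -20.1] [-8.  19.3 20.7] 281 362 273 348
16 26 1011 22.887689078312107 [ 16.  -21.4 -21.7] [25.9 22.3  0.2] 284 359 248 285
```

View pics/wrist3.png

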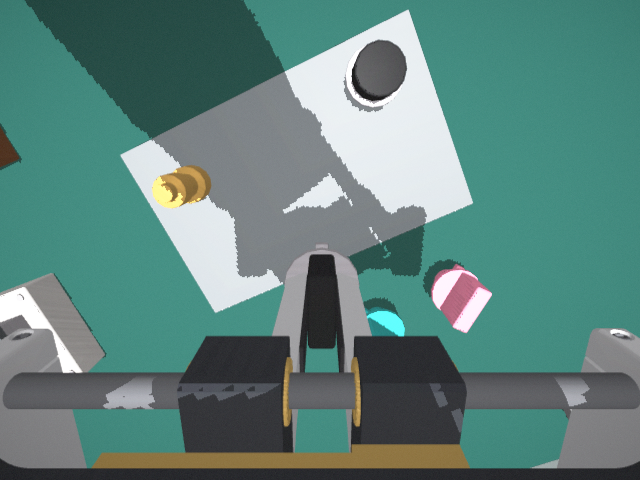

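>>> {"fn": "jog_arm", "kwargs": {
  "series": [0,0,0.02,0.002,-0.01,0.003,-1,0,0,0.07,0.007,-0.035,0.01,-1,0,0,0.12,0.012,-0.075,0.015,-1,0,0,0.17,0.018,-0.12,0.02,-1,0,0,0.22,0.024,-0.165,0.02,-1,0,0,0.27,0.03,-0.21,0.02,-1,0,0,0.31,0.036,-0.25,0.02,-1,0,0,0.34,0.04,-0.28,0.02,-1,0,0,0.355,0.042,-0.298,0.02,-1,0,0,0.361,0.0435,-0.305,0.02,-1,0,0,0.361,0.0435,-0.305,0.02,-1,0,0,0.361,0.0435,-0.305,0.02,-1]
}}

```text
clock: 6.6
eef_pos: [626.0, -120.9, 170.4]
eef_rot: [2.443, 1.571, 2.394]
wrist_force: [0.8, -0.8, -1.6]
finger_gap: 14.0
```

```bash
python3 - <<'E'
from h import *
from cell import manip
s,c,T=snap(manip,"wrist",4)
print(s["clock"],s["eef_pos"],s["wrist_force"],s["finger_gap"]); M=tcp(s); print("jaw",np.degrees(np.arctan2(M[1,1],M[0,1])))
W=cloud(c,T); z=W[...,2]; col=c["color"].astype(int); sat=col.max(2)-col.min(2)
near=np.hypot(W[...,0]-565.5,W[...,1]+121.5)<50
k=near&(z>57)&(z<67); v,u=np.nonzero(k); print(u.min(),u.max(),v.min(),v.max())
print("port",rect(W[k]),np.median(z[k]))
n,lab,st,_=cv2.connectedComponentsWithStats(k.astype(np.uint8)); print(st[1:][st[1:,4]>100])
# hole: pixels inside the port's hull without a lip reading
hull=cv2.convexHull(np.stack([u,v],1).astype(np.int32)); h=np.zeros(k.shape,np.uint8); cv2.fillConvexPoly(h,hull,1)
k2=near&(z>30)&(z<40); 
np.savez("w4.npz",W=W,color=c["color"],T=T)
print("boxtop z",np.median(z[k2]))
E
```

```text
6.6 [ 625.99540813 -120.92756616  170.41636948] [ 0.80231684 -0.76877643 -1.5966063 ] 13.990591149365066
jaw 87.24081004017232
280 354 129 202
port (array([ 565.8, -121.2]), array([55.7, 56.1]), 87.2, 3743) 61.49748780449744
[[ 280  129   31   74 1880]
 [ 324  129   31   74 1862]]
boxtop z 34.518352700982945
```

View pics/wrist4.png

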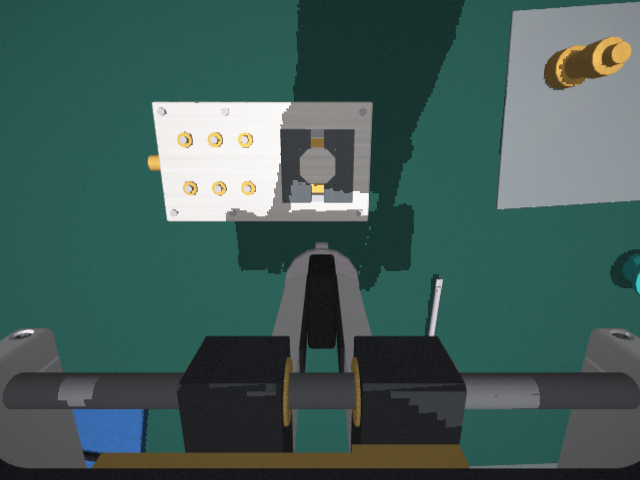

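```bash
python3 - <<'E'
from h import *
from cell import manip
E=[];P=[];A=[]
for i in range(8):
    s=manip.read_state(); c=manip.camera("wrist"); T=tcp(s)@c["mount"]; W=cloud(c,T); z=W[...,2]
    near=np.hypot(W[...,0]-565.5,W[...,1]+121.5)<50
    k=near&(z>57)&(z<67); r=rect(W[k]); E.append(s["eef_pos"]); P.append(np.r_[r[0],np.median(z[k])]-s["eef_pos"]); A.append(r[2])
    J=tcp(s); 
E=np.array(E);P=np.array(P);print(E.mean(0),E.std(0),P.mean(0),P.std(0),A)
print(manip.read_state()["clock"])
E
```

```text
[ 626.04988191 -121.17493437  170.49501194] [0.01559596 0.19692311 0.02801364] [-6.01873819e+01 -3.75656337e-02 -1.09004913e+02] [0.06072077 0.20251627 0.02143789] [87.2, 87.2, 87.1, 87.2, 87.2, 87.2, 87.2, 87.0]
7.05
```

>>> {"fn": "jog_arm", "kwargs": {
  "series": [0,0,0,-0.01,0,0,-1,0,0,0,-0.03,0,0,-1,0,0,0,-0.05,0,0,-1,0,0,0,-0.0602,0.0002,-0.01,-1,0,0,0,-0.0602,0.0002,-0.025,-1,0,0,0,-0.0602,0.0002,-0.04,-1,0,0,0,-0.0602,0.0002,-0.049,-1,0,0,0,-0.0602,0.0002,-0.049,-1,0,0,0,-0.0602,0.0002,-0.049,-1,0,0,0,-0.0602,0.0002,-0.049,-1]
}}

```text
clock: 8.3
eef_pos: [566.1, -121.5, 121.9]
eef_rot: [-0.222, 1.57, -0.271]
wrist_force: [0.2, -0.3, -1.7]
finger_gap: 13.8
```

```bash
python3 - <<'E'
from h import *
from cell import manip
s,c,T=snap(manip,"wrist",5)
print(s["clock"],s["eef_pos"],s["wrist_force"],s["finger_gap"]); M=tcp(s); print("jaw",np.degrees(np.arctan2(M[1,1],M[0,1])))
w=c["color"][230:360,240:400]
s,c,T=snap(manip,"side",5)
w2=c["color"][130:250,240:400]
o=np.vstack([cv2.resize(w,(360,292)),cv2.resize(w2,(360,270))])
o=np.hstack([cv2.resize(w,(400,325))[:300],cv2.resize(w2,(400,300))]); cv2.imwrite("pics/c5.png",o)
E
```

```text
8.3 [ 566.07496274 -121.45931688  121.89960642] [ 0.21434757 -0.34621797 -1.68241509] 13.82660884534405
jaw 87.20461638036588
```

View pics/c5.png

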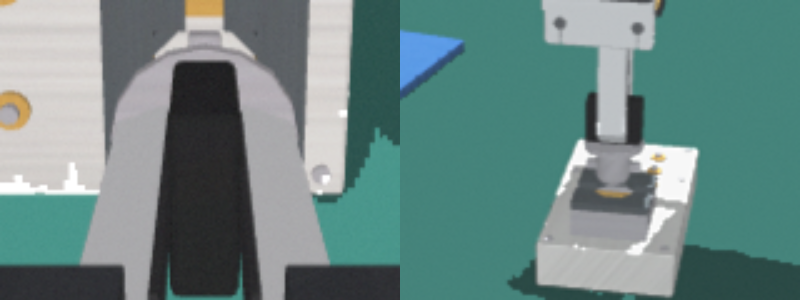

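>>> {"fn": "jog_arm", "kwargs": {
  "series": [0,0,0,-0.0002,0.0002,-0.004,-1,0,0,0,-0.0002,0.0002,-0.008,-1,0,0,0,-0.0002,0.0002,-0.012,-1,0,0,0,-0.0002,0.0002,-0.016,-1,0,0,0,-0.0002,0.0002,-0.02,-1,0,0,0,-0.0002,0.0002,-0.023,-1,0,0,0,-0.0002,0.0002,-0.023,-1,0,0,0,-0.0002,0.0002,-0.023,-1]
}}

```text
clock: 9.4
eef_pos: [565.7, -121.2, 98.6]
eef_rot: [-0.215, 1.571, -0.264]
wrist_force: [-0.1, 1.3, -1.3]
finger_gap: 13.8
```

>>> {"fn": "jog_arm", "kwargs": {
  "series": [0,0,0,0,0,-0.002,-1,0,0,0,0,0,-0.004,-1,0,0,0,0,0,-0.006,-1,0,0,0,0,0,-0.0075,-1,0,0,0,0,0,-0.0075,-1,0,0,0,0,0,-0.0075,-1]
}}

```text
clock: 10.15
eef_pos: [565.8, -121.2, 91.3]
eef_rot: [-0.207, 1.57, -0.255]
wrist_force: [-2.0, 0.2, 5.5]
finger_gap: 14.0
```

```bash
python3 - <<'E'
from h import *
from cell import manip
s,c,T=snap(manip,"wrist",6)
print(s["clock"],s["eef_pos"],s["wrist_force"],s["moment"],s["finger_gap"])
s,c,T=snap(manip,"side",6)
w=c["color"][130:250,240:400]; cv2.imwrite("pics/c6.png",cv2.resize(w,(640,480)))
E
```

```text
10.15 [ 565.76436013 -121.23581764   91.31209573] [-1.99768073  0.24197193  5.48996594] [ 0.16392048  0.48740238 -0.00959195] 13.975612228036125
```

View pics/c6.png

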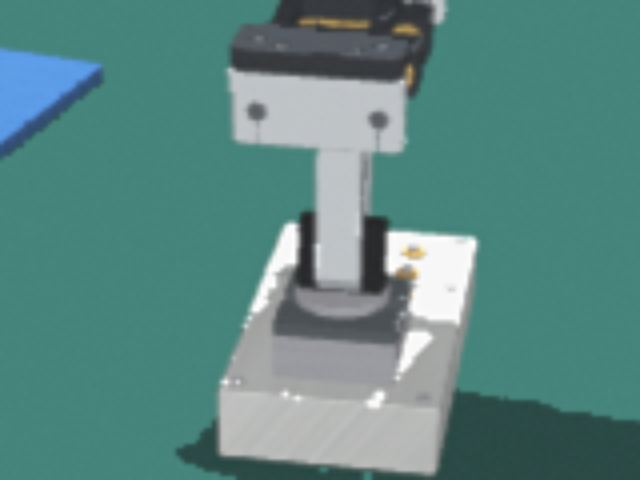

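>>> {"fn": "jog_arm", "kwargs": {
  "series": [0,0,0,0,0,-0.001,-1,0,0,0,0,0,-0.002,-1,0,0,0,0,0,-0.002,-1,0,0,0,0,0,-0.002,-1]
}}

```text
clock: 10.75
eef_pos: [565.8, -121.2, 89.5]
eef_rot: [-0.227, 1.57, -0.276]
wrist_force: [-3.1, 1.3, 7.1]
finger_gap: 13.7
```

>>> {"fn": "jog_arm", "kwargs": {
  "series": [0,0,-0.05,-0.0002,0,0,-1,0,0,-0.15,-0.0002,0,0,-1,0,0,-0.25,-0.0002,0,0,-1,0,0,-0.35,-0.0002,0,0,-1,0,0,-0.45,-0.0002,0,0,-1,0,0,-0.55,-0.0002,0,0,-1,0,0,-0.65,-0.0002,0,0,-1,0,0,-0.65,-0.0002,0,0,-1]
}}

```text
clock: 11.75
eef_pos: [565.7, -121.5, 89.6]
eef_rot: [0.141, 1.57, -0.559]
wrist_force: [-2.3, -1.0, 6.8]
finger_gap: 13.8
```

```bash
python3 - <<'E'
from h import *
from cell import manip
s,c,T=snap(manip,"wrist",7)
print(s["clock"],s["eef_pos"],s["wrist_force"],s["moment"],s["finger_gap"]); M=tcp(s); print("jaw",np.degrees(np.arctan2(M[1,1],M[0,1])))
E
```

```text
11.75 [ 565.73687039 -121.51386733   89.60579284] [-2.31219372 -1.03559666  6.84204698] [-0.15104535  0.47250612  0.02895348] 13.823824497560613
jaw 49.87642211532203
```

View pics/wrist7.png

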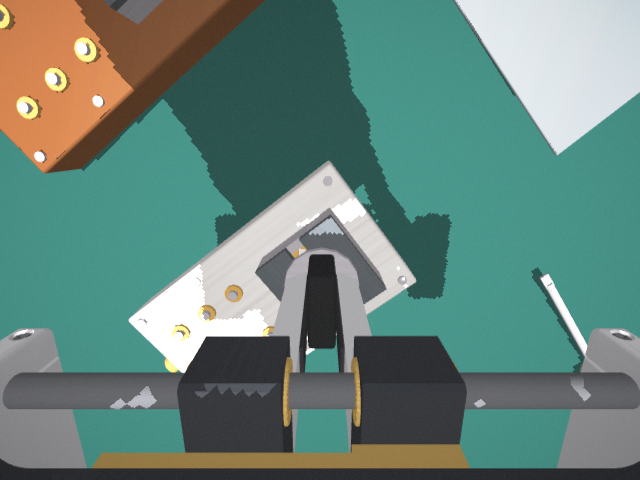

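>>> {"fn": "jog_arm", "kwargs": {
  "series": [0,0,-0.1,0,0,0,-1,0,0,-0.2,0,0,0,-1,0,0,-0.3,0,0,0,-1,0,0,-0.4,0,0,0,-1,0,0,-0.5,0,0,0,-1,0,0,-0.6,0,0,0,-1,0,0,-0.7,0,0,0,-1,0,0,-0.77,0,0,0,-1,0,0,-0.77,0,0,0,-1]
}}

```text
clock: 12.92
eef_pos: [565.9, -121.6, 89.7]
eef_rot: [0.9, 1.569, -0.57]
wrist_force: [-1.4, -1.8, 7.1]
finger_gap: 13.9
```

```bash
python3 - <<'E'
from h import *
from cell import manip
s,c,T=snap(manip,"wrist",8)
print(s["clock"],s["eef_pos"],s["wrist_force"],s["moment"],s["finger_gap"]); M=tcp(s); print("jaw",np.degrees(np.arctan2(M[1,1],M[0,1])))
E
```

```text
12.925 [ 565.87734535 -121.64133693   89.70627093] [-1.44244778 -1.81286542  7.0806624 ] [-0.4712635   0.38307668  0.07170544] 13.869002701252349
jaw 5.789187286193756
```

View pics/wrist8.png

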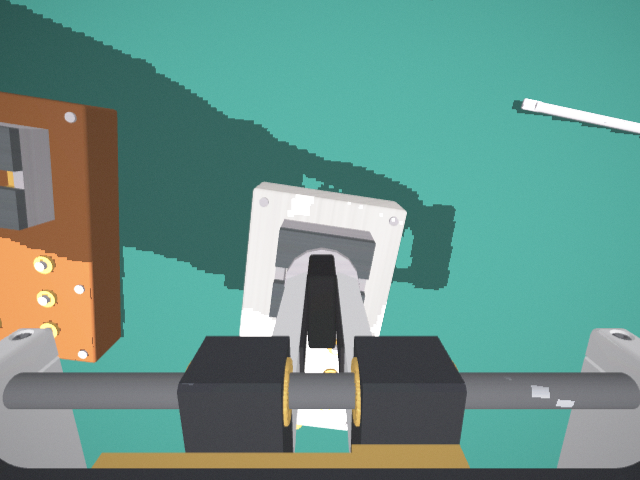

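>>> {"fn": "jog_arm", "kwargs": {
  "series": [0,0,-0.04,0,0,-0.0005,-1,0,0,-0.08,0,0,-0.001,-1,0,0,-0.1,0,0,-0.0015,-1,0,0,-0.1,0,0,-0.0015,-1,0,0,-0.1,0,0,-0.0015,-1]
}}

```text
clock: 13.6
eef_pos: [566.0, -121.7, 89.4]
eef_rot: [1.037, 1.568, -0.531]
wrist_force: [-6.7, -0.8, 18.8]
finger_gap: 13.5
```

```bash
cat > chk.py <<'E'
from h import *
from cell import manip
import sys
s,c,T=snap(manip,"wrist",sys.argv[1])
print(s["clock"],s["eef_pos"],s["wrist_force"],s["moment"],s["finger_gap"]); M=tcp(s); print("jaw",np.degrees(np.arctan2(M[1,1],M[0,1])))
W=cloud(c,T); z=W[...,2]; near=np.hypot(W[...,0]-565.8,W[...,1]+121.3)<42
br=c["color"].mean(2)
L=(W-M[:3,3])@M[:3,:3]
k=near&(br<60)&(np.abs(L[...,1])<6.5)&(L[...,0]<-5)&(L[...,0]>-17); print("bar top z",np.median(z[k]),k.sum())
r=np.hypot(W[...,0]-565.8,W[...,1]+121.3)
k=(r<21.5)&(r>15)&(z>60)&(z<73)&(br>100); print("flange top z",np.median(z[k]),k.sum())
k=(r>23)&(r<42)&(z>57)&(z<66); print("lip z",np.median(z[k]),k.sum())
s,c,T=snap(manip,"side",sys.argv[1])
cv2.imwrite(f"pics/c{sys.argv[1]}.png",cv2.resize(c["color"][130:250,240:400],(640,480)))
E
python3 chk.py 9
```

```text
13.6 [ 565.99020519 -121.73431493   89.37765629] [-6.6612645  -0.75651266 18.82225951] [-0.15606027  1.54009935  0.141479  ] 13.455505678298099
jaw 0.12336474390712626
bar top z 100.40243309006829 2029
flange top z 66.31711094014202 823
lip z 61.47106104621308 2490
```

View pics/c9.png

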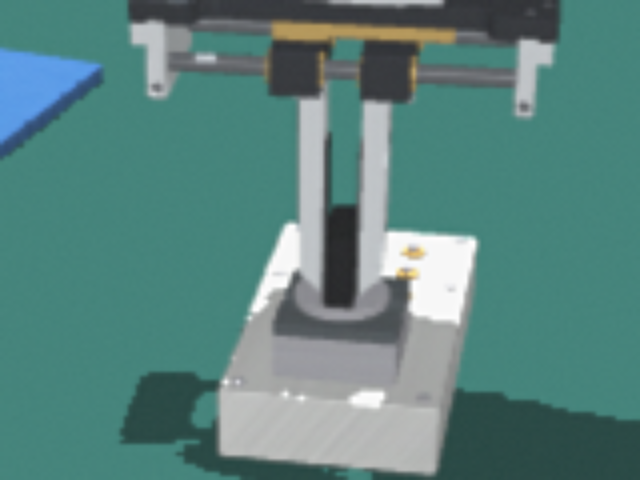

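>>> {"fn": "jog_arm", "kwargs": {
  "series": [0,0,0,-0.0003,0,0,-1,0,0,0,-0.0003,0,0,-1,0,0,0,-0.0003,0,0,-1,0,0,0,-0.0003,0,0,-1]
}}

```text
clock: 14.2
eef_pos: [566.0, -121.7, 89.4]
eef_rot: [1.139, 1.568, -0.43]
wrist_force: [-5.0, -0.8, 18.6]
finger_gap: 13.3
```

```bash
python3 chk.py 10; python3 - <<'E'
from h import *
from cell import manip
s,c,T=snap(manip,"wrist",11); M=tcp(s); W=cloud(c,T); L=(W-M[:3,3])@M[:3,:3]; br=c["color"].mean(2)
k=(br<60)&(np.abs(L[...,1])<9)&(np.abs(L[...,2])<26)&(L[...,0]<-8)&(L[...,0]>-14); r=rect(W[k]); print("bar",r,"centroid tool",L[k].mean(0))
w=c["color"][200:360,220:420]; cv2.imwrite("pics/c11.png",cv2.resize(w,(750,600)))
s=manip.read_state(); print(s["clock"],s["eef_pos"],s["wrist_force"],s["finger_gap"],abs(s["qd"]).max())
E
```

```text
14.2 [ 565.95706348 -121.72021262   89.36778992] [-4.975646   -0.81611406 18.62393628] [-0.15461805  1.04100549  0.15123095] 13.313310390693822
jaw 0.12335263581795466
bar top z 100.38432704030045 2034
flange top z 66.37529086854119 829
lip z 61.41325411122119 2501
bar (array([ 566.4, -120.9]), array([15.6, 39.5]), 91.9, 2095) centroid tool [-10.95997612   0.43736849  -2.18787729]
14.35 [ 565.93364818 -121.7329416    89.37040546] [-5.35063728 -0.89852372 17.95584279] 13.72077597594063 0.0024578471763139743
```

View pics/c11.png

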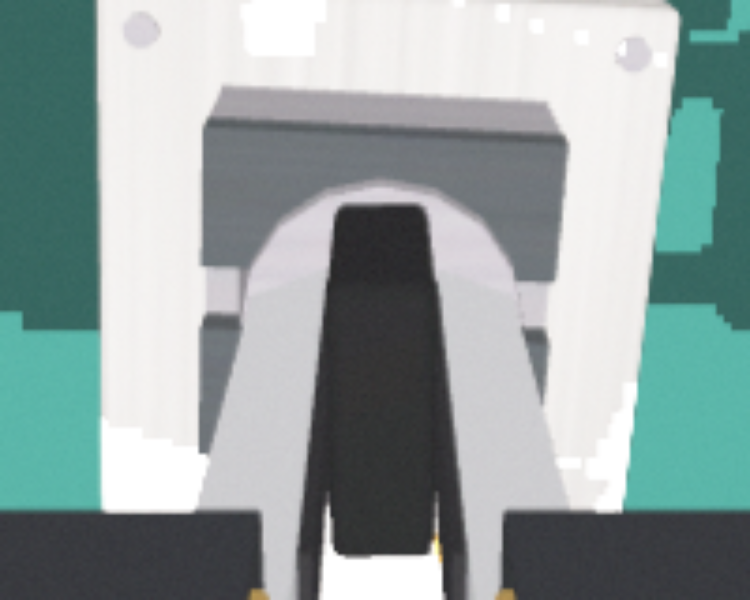

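```bash
python3 - <<'E'
from cell import manip
print(manip.sign_off()); s=manip.read_state(); print(s["clock"],s["eef_pos"],s["wrist_force"],s["finger_gap"])
E
```

```text
the job is handed in; nothing more can be done
None
the job is handed in; nothing more can be done
```

I gripped the black-bar plug from the mat and lined its bar up with the white aluminium box's x axis. I then pushed it into the port, twisted it about 1.5 rad clockwise to the stop, pressed it home and handed in at about 14.4 s, still gripping. Handing in reports no verdict.

Last checks before hand-in:
- **Press:** the flange top stood 4.9–5.0 mm above the port lip. The flange is 5 mm thick, so it is flush. The wrist force was about 18–19 N upward, against 9.5 N for the spring alone.
- **Twist:** the jaws had turned 87° (1.52 rad). The bar measured about 85° (1.49 rad) from the box's x axis, a 1.8° difference that I put down to a slightly wide bar mask. The twisting moment was 0.15 N m, more than the spring's 0.11 N m, which fits the plug being against the stop.
- **Position and grip:** the tool was within about 0.6 mm of the measured port centre and upright to about 0.003 rad. The finger opening was 13.3–13.7 mm on the 14 mm bar, with the squeeze set to 40 N and the arm at rest.
- **Disagreements:** the fixed cameras placed the plug and port up to about 2.4 mm off the wrist camera, so I used the wrist readings. A side force of about 5 N along -x remained at the end.
- **Not checked:** I did not re-measure the other plugs or the screwdriver afterwards. No move went near them.

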